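Set the carton guide and tighten its clutch knob

TASK

Slide the guide of the packing machine's infeed up to the carton so that the carton is squared flat against the fence and the guide's sprung face plate is pressed in about half-way, never bottomed. Then turn the guide's winged knob clockwise (seen from above) until its slip clutch clicks, and stop there: at least one full click, at most three. Let go, with the guide still snug, and leave the other things where they are.

Things in the scene. Friction and masses are not known exactly. Their poses are not given: they have to be found in the camera images.
- infeed: White bed plate fixed to the table, 260 (its x) x 420 (its y) x 30 mm; origin under its centre at table height, z up. An aluminium fence stands across its +y end: inner face at y = +170 mm, 30 to 90 mm above the table. The guide slides along the bed's y; carton flat on the fence, its origin is at y = -19 mm as the plate just touches and -15 mm with the plate half in.
- guide: Sliding guide; origin on the knob's axis at the bed's top, axes as the bed's. Block 90 mm wide, y -50 to 75 mm, top 53 mm above the table; aluminium upright at y 75 to 85 mm, top 84 mm above the table. Moves only along the bed's y, starting 55 to 95 mm on its -y side; steady drag about 11 N, before and after tightening. May be pushed, or drawn by the knob.
- plate_face (a point): Centre of the front (+y) face of the guide's sprung grey face plate, 110 mm wide, 48 high, 6 thick. It stands 99 mm ahead of the guide's origin when free and can be pressed back 8 mm (to 91 mm, bottomed) against a spring of 1.5 N per mm without preload. Axes as the bed's.
- carton_center (a point): Centre of a closed brown carton, 110 (its x) x 90 (its y) x 75 mm high, about 0.12 kg, loose on the bed between plate and fence, at the start a little off the fence and slightly askew. Flat against the fence its centre is at the bed's y = +125 mm.
- knob_grip (a point): Centre of the guide's black winged knob, on its vertical axis, 88.5 mm above the table. The wing is a bar 44 mm long (this point's x), 14 thick (y), 36 high (68.5 to 104.5 mm above the table). It does not rise or sink. It turns the screw at about 0.05 N m until this seats, after an unknown 0.6 to 2.4 rad clockwise; then only the clutch yields. Turned back, the screw comes loose again.
- knob_mark (a point): White line on top of one end of the wing, 20 mm from the axis along the knob's x. Clutch, once the screw is seated: the resisting torque rises to about 0.24 N m at 10 degrees of slip, falls to nothing at 20, pulls the knob on faintly (0.05) to 30 degrees, the next notch, and so on. Let go before 20 degrees it springs back; after that, on to the notch. The screw stays seated.
- collar (a point): Steel collar disc, 58 mm across, just below the wing, turning with the screw; point on the axis on its upper face, 64.5 mm above the table. Its x points to a short black line on its rim. Unslipped, the knob's white line stands over the black line; each click takes the white line 30 degrees farther clockwise.
- pill_bottle: Small white jar, 34 mm across, 60 mm high, upright on the bed beside the carton, clear of the guide's path; a bystander. Origin at its foot.
- tape_roll: Roll of tan tape lying flat on the table, 90 mm across, 24 mm high; a bystander.
- pill_box: White paper box 90 x 50 x 30 mm on the table; a bystander.
- tall_bottle: White jar 52 mm across, 100 mm high on the table; a bystander.
- dish: Metal dish 100 mm across, 30 mm high on the table; a bystander.
- driver: Screwdriver lying on the table; a bystander.

How it is judged:
On the way, in this order (a step that is already met when the one before it is completed fails the run):
1. the guide is snug: carton flat against the fence, sprung plate pressed in 1.5 to 6.5 mm (y of plate_face in the frame of guide between 0.0925 and 0.0975 m and y of carton_center in the frame of infeed above 0.122 m and angle between the y axis of carton_center and the y axis of infeed, either way round below 0.04 rad), for 0.2 s.
2. the knob's clutch has clicked: knob at least 22 and at most 106 degrees clockwise ahead of the collar (x of knob_mark in the frame of collar between -0.00551 and 0.01854 m and y of knob_mark in the frame of collar below -0.004 m), for 0.2 s.
At the end, for the whole second after the job is handed in: The carton lies flat against the fence (centre within 3 mm of home, square within 0.04 rad), the sprung plate is pressed in 1.5 to 6.5 mm, the guide is at rest, and the knob stands one to three clicks clockwise ahead of its collar (22 to 106 degrees) (all of step 1 and all of step 2 and linear speed of guide below 0.01 m/s); the robot touches nothing.
It fails at once if the sprung plate is bottomed (pressed in more than 7.5 mm) (y of plate_face in the frame of guide below 0.0915 m).
It fails at once if the clutch is driven past three clicks (more than 106 degrees) (x of knob_mark in the frame of collar below -0.00551 m).
It fails at once if a bystander is moved more than 30 mm (distance of any of pill_bottle, tape_roll, pill_box, tall_bottle, dish, driver from where it was at the start of the episode above 0.03 m).
It also fails if it takes over 67 s, if anything falls off the work surface, if the arm or the gripper's body presses on something with over 40 N, if the wrist force passes 120 N, or if a joint passes its speed limit or range.

ROBOT

A 7-joint arm with a two-finger parallel gripper is mounted at the origin on the work surface. World frame = base frame: x ahead of the robot, y to its left, z up, the work surface at z = 0. Lengths are in m, angles in rad, forces in N, time in s.
With the tool pointing down it reaches from about 0.4 to 0.85 m from the base axis. Payload 10.4 kg.
Tool frame: the origin (TCP) lies midway between the tips of the shut fingers; the grasp point (between the pads) lies 19 mm behind it; z points along the fingers, y is the direction in which the jaws open and shut (so a half turn about z gives the same grasp; the last joint's range is limited). The gripper opens to 85 mm and grips with 20 to 120 N. Pads are 22 mm wide; open, the fingers measure 114 mm over their backs; the gripper's body (76 mm by 85 mm) begins 54 mm behind the grasp point. The pads swing forward as they close: fully open they stand 13 mm farther back than shut.
Start: joints at [-1.247, 0.332, -0.065, 1.46, 0.022, 1.35, -0.088], TCP at [0.212, 0.588, 0.231] pointing down, gripper open.
Joint ranges: [-2.6, 2.6], [-0.5, 2.12], [-1.47, 1.34], [0.16, 2.42], [-1.27, 4.41], [0.06, 2.06], [-2.6, 2.6]. Speed limits (rad/s): [2.22, 2.22, 2.79, 2.79, 3.14, 3.14, 3.14].

INTERFACE

Orientations are given as a unit quaternion [x, y, z, w].
In Python, from workcell import manip, viewer gives the robot as it stands.
- The arm moves only by the tool move_arm, never from a script. Its argument "deltas" is a list of rows, each a list of 7 numbers: the shift along the tool's x, y, z in m, then the turn, a rotation vector about the tool's x, y, z in degrees, then the opening, from -1 (shut) to 1 (fully open). In form: [[dx, dy, dz, wx, wy, wz, gripper], ...]. A call has 1 to 10 rows; each row shifts and turns the commanded pose from where the row before left it, along the tool's axes as they then stand; what a row does not reach is not made up. A row lasts 1/8 s, in which the tool goes at most 62.5 mm and 10.7 degrees, less where a joint would pass 70% of its speed; a pose out of reach is approached as far as the arm can. A call with a gripper value outside its range is refused whole. The fingers move at their own pace and stop on an object; "force" is the grip in N (left out, the last holds). Time passes only in rows, so rows that do not move let the fingers close. It gives the time, the measured TCP pose, the force and the opening at its end, in the units of the state.
- manip.get_obs(): the state, without advancing time (a new reading comes with each control period).
- viewer.camera(name): name is "side" or "top" or "wrist"; returns (picture, depth): 384x512x3 uint8, red, green, blue; 384x512 float32, m along the optical axis (not along the pixel's ray), 0 where there is no reading.
- viewer.calibration(name): a dict with "fx", "fy", "cx", "cy" (pixels), "R" (3x3) and "t" (3): a world point X has camera coordinates R X + t; the wrist camera has in their place "T_tool_cam" (4x4, takes a point from camera to tool coordinates, whose origin is the TCP and whose axes are the flange's). Camera axes: x right, y down, z forward; pixel columns grow to the right and rows downward; lengths in m; the calibration is good to about 2 mm. The wrist camera is an equidistant fisheye: a pixel r from the principal point sees the ray r / f radians off the axis. A picture is of the moment at which its call begins: read the wrist's pose just before it. calibration takes no time and is no camera call.
- manip.hand_in(): hands the job in, once; it reports no verdict.
The state is a dict: "clock": time; "joint_pos": joint angles; "joint_velocities": joint speeds; "tau": joint torques, N m; "position": TCP position; "ee_rot": TCP orientation; "ft_force": force on the tool from outside, world axes, zero at the start; "torque": the same for the moment, N m; "grip_width": opening from 0.0 (shut) to 1.0 (fully open).
Only numpy, scipy, OpenCV 4.12 (cv2) and the standard library are available. Lean on these libraries where they do the work, as an engineer would, in place of code of your own. Each camera call takes 0.05 s, during which the arm holds its last target.

## Working session

There is one attempt and no reset: what is moved stays moved. The work goes in short steps, Python scripts to look and compute and a tool call to move; the robot and the scene stay as the last step left them, time stands still between calls to the robot, and variables do not carry over. Pictures are saved under pics/ and viewed, and the job is handed in when it is done.

Besides the shell and the picture viewer there is one more tool, called by a JSON object that holds its "op" and its "data". move_arm: Moves the arm, as the interface text tells. Its arguments: {"type":"object","properties":{"deltas":{"type":"array"},"force":{"type":"number"}},"required":["deltas"]}

```bash
ls; mkdir -p pics; python3 - <<'E'
from workcell import manip, viewer
import cv2,numpy as np
print(manip.get_obs())
for n in ("side","top","wrist"):
    p,d=viewer.camera(n)
    cv2.imwrite(f"pics/a_{n}.png",p[:,:,::-1]); np.save(f"pics/a_{n}_d.npy",d)
    print(n,viewer.calibration(n))
E
```

```text
pics
{'clock': 0.0, 'joint_pos': array([-1.24658308,  0.33285325, -0.06473883,  1.46089873,  0.02163196,
        1.34987061, -0.08851794]), 'joint_velocities': array([-7.40422942e-05,  1.42865527e-03,  2.03959387e-03,  7.18995087e-04,
       -1.45131417e-03, -1.59483683e-03,  3.95220688e-04]), 'tau': array([ 6.85397117e-04, -6.25456309e+01,  4.92303923e-02, -3.91597402e+01,
        1.61922601e-02,  1.01489489e-02,  6.10409029e-05]), 'position': array([0.21231279, 0.58746554, 0.23054798]), 'ee_rot': array([ 1.72516244e-01,  9.85006447e-01, -6.62107769e-04, -7.63239623e-05]), 'ft_force': array([ 0.15191331, -0.44201797, -0.30534413]), 'torque': array([ 0.01844393, -0.05849603,  0.06083625]), 'grip_width': 1.000509509408457}
side {'fx': 353.24809727379335, 'fy': 353.24809727379335, 'cx': 252.97015325788348, 'cy': 193.99054521527952, 'R': array([[ 0.99558397, -0.09323932,  0.01090813],
       [-0.04091878, -0.53559887, -0.84348059],
       [ 0.08448794,  0.83930941, -0.53704888]]), 't': array([-0.51249155,  0.11185996,  0.95793633])}
top {'fx': 421.68535436021114, 'fy': 421.68535436021114, 'cx': 256.47949634518056, 'cy': 196.62800692390664, 'R': array([[-0.01972838, -0.99976767,  0.00868311],
       [-0.99616725,  0.01891563, -0.08539907],
       [ 0.08521498, -0.01033461, -0.99630899]]), 't': array([0.00659846, 0.52614499, 1.3149624 ])}
wrist {'fx': 297.3186396354542, 'fy': 297.3186396354542, 'cx': 259.47022821196464, 'cy': 190.86804086041764, 'T_tool_cam': array([[-2.81263965e-04, -9.49130066e-01, -3.14884166e-01,
         8.14951200e-02],
       [ 9.99999708e-01, -4.32899272e-05, -7.62744328e-04,
         3.79143312e-04],
       [ 7.10312262e-04, -3.14884288e-01,  9.49129802e-01,
        -1.42710349e-01],
       [ 0.00000000e+00,  0.00000000e+00,  0.00000000e+00,
         1.00000000e+00]])}
```

View pics/a_top.png

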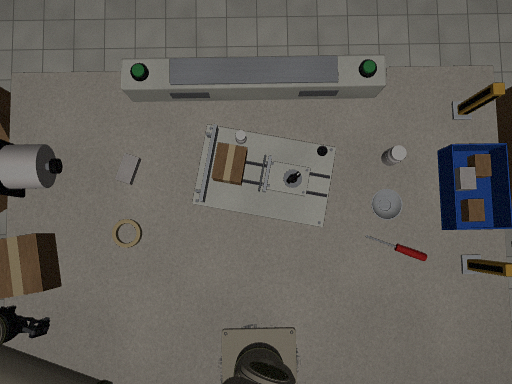

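View pics/a_side.png

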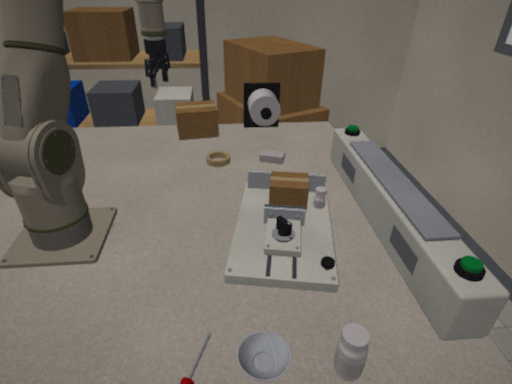

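```bash
python3 - <<'E'
import cv2
p=cv2.imread("pics/a_top.png")[110:240,180:350]
cv2.imwrite("pics/a_topc.png",cv2.resize(p,None,fx=4.6,fy=4.6,interpolation=cv2.INTER_CUBIC))
p=cv2.imread("pics/a_side.png")[160:290,220:350]
cv2.imwrite("pics/a_sidec.png",cv2.resize(p,None,fx=4.6,fy=4.6,interpolation=cv2.INTER_CUBIC))
E
```

```text
(no output)
```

View pics/a_topc.png

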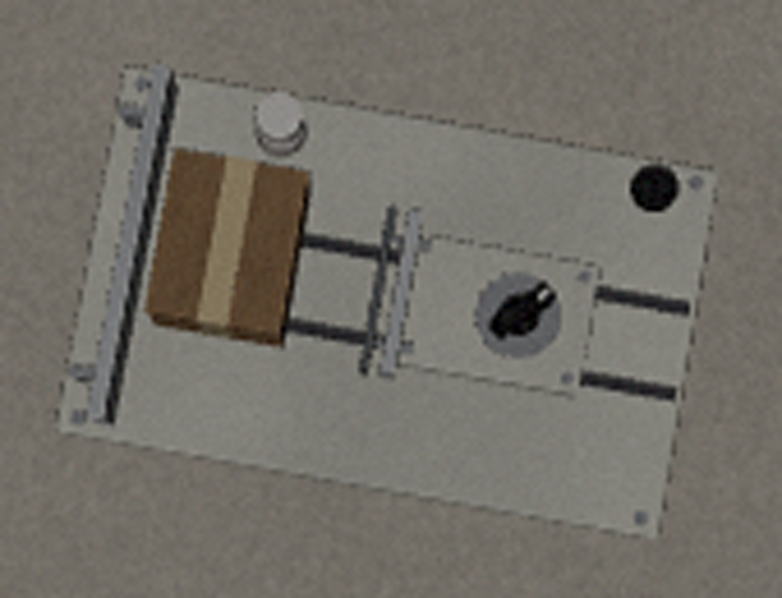

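View pics/a_sidec.png

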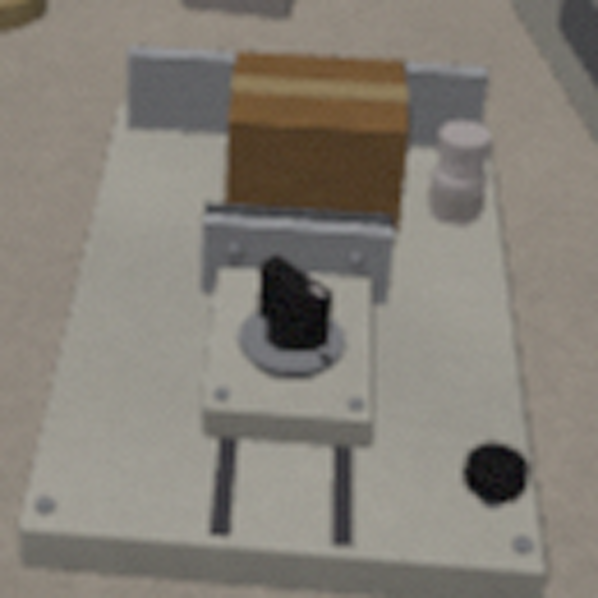

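```bash
cat > h.py <<'E'
import numpy as np, cv2
from workcell import manip, viewer
from scipy.spatial.transform import Rotation as Ro
def px2w(name,u,v,z):
    c=viewer.calibration(name); R=c['R'];t=c['t']
    r=np.array([(u-c['cx'])/c['fx'],(v-c['cy'])/c['fy'],1.])
    o=-R.T@t; d=R.T@r
    return o+d*(z-o[2])/d[2]
def w2px(name,X):
    c=viewer.calibration(name); p=c['R']@np.asarray(X)+c['t']
    return np.array([c['fx']*p[0]/p[2]+c['cx'],c['fy']*p[1]/p[2]+c['cy']])
def crop(n,x,y,u0,v0,s): return u0+(x+.5)/s-.5, v0+(y+.5)/s-.5
def wrist_ray(u,v,pos,q):
    c=viewer.calibration('wrist'); a=np.array([u-c['cx'],v-c['cy']])/c['fx']
    th=np.hypot(*a); d=np.array([*(a/max(th,1e-9)*np.sin(th)),np.cos(th)])
    T=c['T_tool_cam']; R=Ro.from_quat(q).as_matrix()
    return R@T[:3,3]+pos, R@(T[:3,:3]@d)
def wpx2w(u,v,z,pos,q):
    o,d=wrist_ray(u,v,pos,q); return o+d*(z-o[2])/d[2]
def w2wpx(X,pos,q):
    c=viewer.calibration('wrist'); T=c['T_tool_cam']; R=Ro.from_quat(q).as_matrix()
    p=T[:3,:3].T@(R.T@(np.asarray(X)-pos)-T[:3,3])
    th=np.arctan2(np.hypot(p[0],p[1]),p[2]); s=c['fx']*th/np.hypot(p[0],p[1])
    return np.array([c['cx']+s*p[0],c['cy']+s*p[1]])
E
python3 - <<'E'
from h import *
f=lambda x,y,z: px2w('top',*crop(0,x,y,180,110,4.6),z)
C=[f(125,67,.03),f(718,170,.03),f(657,537,.03),f(57,430,.03)]
for c in C: print(c.round(4))
ctr=np.mean(C,0); yv=(C[0]+C[3]-C[1]-C[2])[:2]; print('len',np.linalg.norm(yv)/2, 'wid',np.linalg.norm((C[0]+C[1]-C[2]-C[3])[:2])/2)
yv/=np.linalg.norm(yv); print(ctr,'y axis ang',np.degrees(np.arctan2(yv[1],yv[0])))
xv=np.array([yv[1],-yv[0]])
B=lambda P: (np.dot(P[:2]-ctr[:2],xv).round(4),np.dot(P[:2]-ctr[:2],yv).round(4))
print('knob ctr',f(520,314,.1045),B(f(520,314,.1045)),'mark',f(545,293,.1045),B(f(545,293,.1045)))
print('collar',f(518,314,.0645),B(f(518,314,.0645)))
for n,p in dict(carTL=(174,150),carTR=(312,170),carBL=(150,315),carBR=(287,347)).items(): print(n,B(f(*p,.105)))
for n,p in dict(plT=(393,207),plB=(363,375)).items(): print(n,B(f(*p,.08)))
print('pill',B(f(280,113,.09)))
g=lambda x,y,z: px2w('side',*crop(0,x,y,220,160,4.6),z)
print('side mark',B(g(320,290,.1045)),'blackline',B(g(327,358,.0645)), 'collar',B(g(293,340,.0645)))
E
```

```text
[0.761  0.1508 0.03  ]
[ 0.6811 -0.2595  0.03  ]
[ 0.428  -0.2087  0.03  ]
[0.509  0.1997 0.03  ]
len 0.4171356770765648 wid 0.2574246783277201
[ 0.59476649 -0.02941375  0.03      ] y axis ang 78.87442709072782
knob ctr [ 0.57338904 -0.11199088  0.1045    ] (np.float64(-0.005), np.float64(-0.0852)) mark [ 0.58684894 -0.1286408   0.1045    ] (np.float64(0.0114), np.float64(-0.0989))
collar [ 0.57856992 -0.11455815  0.0645    ] (np.float64(0.0005), np.float64(-0.0867))
carTL (np.float64(0.0618), np.float64(0.1557))
carTR (np.float64(0.0646), np.float64(0.0646))
carBL (np.float64(-0.0477), np.float64(0.1513))
carBR (np.float64(-0.0528), np.float64(0.0601))
plT (np.float64(0.0545), np.float64(0.0083))
plB (np.float64(-0.0596), np.float64(0.0085))
pill (np.float64(0.1016), np.float64(0.0929))
side mark (np.float64(0.0129), np.float64(-0.0984)) blackline (np.float64(0.0193), np.float64(-0.1043)) collar (np.float64(0.001), np.float64(-0.0912))
```

View pics/a_wrist.png

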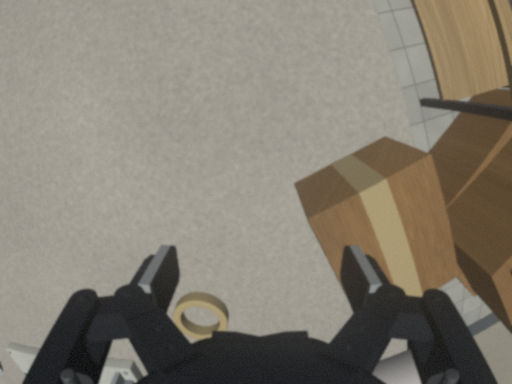

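```bash
cat >> h.py <<'E'
def go(target,ang=None):
    """tool-frame shift to target (before any turn) and wz turn to bring tool x to world angle ang(deg)"""
    o=manip.get_obs(); R=Ro.from_quat(o['ee_rot']).as_matrix(); x=R[:,0]
    a=np.degrees(np.arctan2(x[1],x[0]))
    print('t',round(o['clock'],2),'pos',o['position'].round(4),'xang',a.round(2),'tilt',np.degrees(np.arccos(-R[2,2])).round(2),'F',o['ft_force'].round(2),'M',o['torque'].round(3),'w',round(o['grip_width'],3),'j7',o['joint_pos'][6].round(3))
    if target is not None: print('shift mm',(1e3*R.T@(np.array(target)-o['position'])).round(2))
    if ang is not None: print('wz',-((ang-a+180)%360-180))
E
python3 -c "
from h import *
go([.577,-.116,.21],125)"
```

```text
t 0.15 pos [0.2123 0.5876 0.2307] xang 160.13 tilt 0.06 F [-0.15 -0.35 -0.44] M [0.017 0.044 0.002] w 0.999 j7 -0.089
shift mm [-582.09 -537.7    21.28]
wz 35.12891600491193
```

{"op": "move_arm", "data": {"deltas": [[-0.036,-0.0336,0,0,0,0,1],[-0.036,-0.0336,0,0,0,0,1],[-0.036,-0.0336,0,0,0,0,1],[-0.036,-0.0336,0,0,0,0,1],[-0.036,-0.0336,0,0,0,0,1],[-0.036,-0.0336,0,0,0,0,1],[-0.036,-0.0336,0,0,0,0,1],[-0.036,-0.0336,0,0,0,0,1],[-0.036,-0.0336,0,0,0,0,1],[-0.036,-0.0336,0,0,0,0,1]]}}

```text
clock: 1.4
position: [0.4372, 0.1479, 0.2313]
ee_rot: [0.172, 0.985, 0.0, 0.0]
ft_force: [1.5, -0.6, 0.0]
grip_width: 1.001
```

```bash
python3 -c "
from h import *
go([.577,-.116,.21],125)"
```

```text
t 1.4 pos [0.4372 0.1479 0.2313] xang 160.14 tilt 0.02 F [ 1.53 -0.58  0.02] M [ 0.011 -0.037 -0.018] w 1.001 j7 0.787
shift mm [-221.15 -200.71   21.24]
wz 35.13658521526304
```

{"op": "move_arm", "data": {"deltas": [[-0.037,-0.0335,0.0035,0,0,0,1],[-0.037,-0.0335,0.0035,0,0,0,1],[-0.037,-0.0335,0.0035,0,0,0,1],[-0.037,-0.0335,0.0035,0,0,0,1],[-0.037,-0.0335,0.0035,0,0,0,1],[-0.036,-0.0335,0.0035,0,0,0,1],[0,0,0,0,0,9,1],[0,0,0,0,0,9,1],[0,0,0,0,0,9,1],[0,0,0,0,0,8.1,1]]}}

```text
clock: 2.65
position: [0.5761, -0.1146, 0.21]
ee_rot: [0.464, 0.886, -0.0, -0.0]
ft_force: [-0.1, 0.5, 0.2]
grip_width: 0.999
```

{"op": "move_arm", "data": {"deltas": [[0,0,0,0,0,0,1],[0,0,0,0,0,0,1]]}}

```text
clock: 2.9
position: [0.5762, -0.1146, 0.2102]
ee_rot: [0.46, 0.888, -0.0, -0.0]
ft_force: [-0.1, -0.5, 0.2]
grip_width: 1.001
```

```bash
python3 - <<'E'
from h import *
go([.577,-.116,.21],125)
p,d=viewer.camera('wrist'); cv2.imwrite('pics/b_w.png',p[:,:,::-1]); np.save('pics/b_w.npy',d)
o=manip.get_obs()
print(w2wpx([.577,-.116,.0885],o['position'],o['ee_rot']))
E
```

```text
t 2.9 pos [ 0.5762 -0.1146  0.2102] xang 125.21 tilt 0.01 F [-0.08 -0.54  0.21] M [-0.04   0.008  0.052] w 1.001 j7 0.896
shift mm [-1.58 -0.18  0.15]
wz 0.2149195841268181
[259.47178113 186.10011329]
```

View pics/b_w.png

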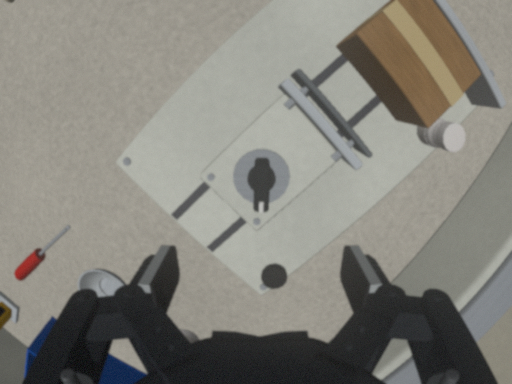

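```bash
python3 - <<'E'
import cv2
p=cv2.imread("pics/b_w.png")[60:260,160:400]
cv2.imwrite("pics/b_wc.png",cv2.resize(p,None,fx=3,fy=3,interpolation=cv2.INTER_CUBIC))
E
```

```text
(no output)
```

View pics/b_wc.png

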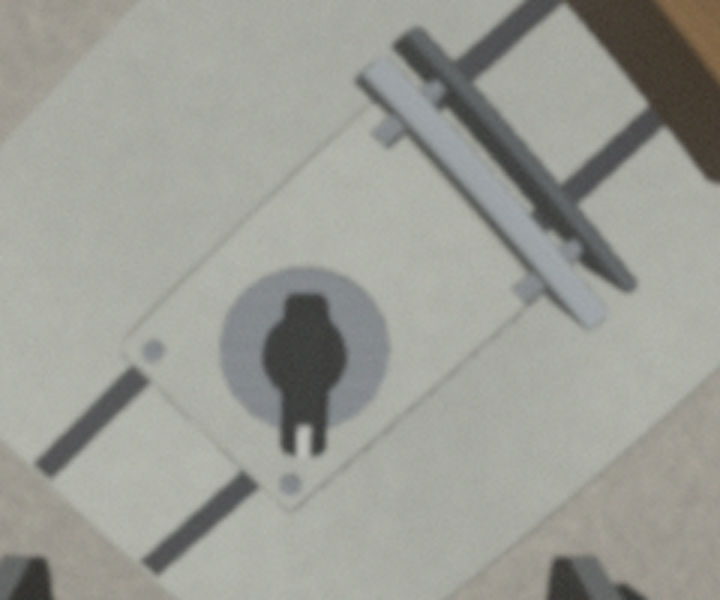

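```bash
python3 - <<'E'
from h import *
o=manip.get_obs();P,q=o['position'],o['ee_rot']
f=lambda x,y,z: wpx2w(*crop(0,x,y,160,60,3),z,P,q)
a,b=f(306,293,.1045),f(303,456,.1045)
print('wing',a,b,(a+b)/2,np.linalg.norm(a-b),np.degrees(np.arctan2(*(b-a)[[1,0]])))
print('collar',f(305,351,.0645), 'mark', f(303,440,.1045))
c1,c2=f(122,347,.053),f(290,510,.053); print('rear',c1,c2,np.linalg.norm(c1-c2))
x=(c2-c1)[:2]; print('bed x ang',np.degrees(np.arctan2(x[1],x[0])))
u1,u2=f(357,78,.084),f(590,327,.084); x=(u2-u1)[:2]; print('upright x ang',np.degrees(np.arctan2(x[1],x[0])),np.linalg.norm(x))
s1,s2=f(40,470,.03),f(150,572,.03)
t1,t2=f(560,0,.03),f(665,112,.03)
for a,b in((s1,t1),(s2,t2)): print('slot y ang',np.degrees(np.arctan2(*(b-a)[[1,0]])))
go([*((f(306,293,.1045)+f(303,456,.1045))/2)[:2],.073],125)
E
```

```text
wing [ 0.56083229 -0.08978496  0.1045    ] [ 0.58892698 -0.13103207  0.1045    ] [ 0.57487964 -0.11040851  0.1045    ] 0.04990626827207579 -55.74001472041856
collar [ 0.57712551 -0.11295645  0.0645    ] mark [ 0.58594061 -0.12680649  0.1045    ]
rear [ 0.52525128 -0.15141342  0.053     ] [ 0.60992004 -0.16886075  0.053     ] 0.08644771628090539
bed x ang -11.643715200563754
upright x ang -9.575283782712123 0.10763761315981563
slot y ang 77.68631557526551
slot y ang 78.74704173159371
t 2.95 pos [ 0.5763 -0.1146  0.2102] xang 125.18 tilt 0.01 F [-0.31  0.1  -0.42] M [-0.001 -0.017  0.005] w 1.002 j7 0.896
shift mm [  4.23   1.29 137.21]
wz 0.18482401855987973
```

{"op": "move_arm", "data": {"deltas": [[0.0016,0.0014,0.03,0,0,0.7,1],[0,0,0.03,0,0,0,1],[0,0,0.025,0,0,0,1],[0,0,0,0,0,0,1],[0,0,0,0,0,0,1]]}}

```text
clock: 3.58
position: [0.5771, -0.1128, 0.1264]
ee_rot: [0.467, 0.884, 0.0, 0.001]
ft_force: [0.2, 0.9, -0.1]
grip_width: 0.997
```

```bash
python3 - <<'E'
from h import *
go([.5765,-.1125,.073],124.5)
o=manip.get_obs();P,q=o['position'],o['ee_rot']; print(repr(P),repr(q))
p,d=viewer.camera('wrist'); cv2.imwrite('pics/c_w.png',p[:,:,::-1])
cv2.imwrite("pics/c_wc.png",cv2.resize(p[80:280,150:390,::-1],None,fx=3,fy=3,interpolation=cv2.INTER_CUBIC))
for z in(.1045,.0645): print(w2wpx([.5765,-.1125,z],P,q))
E
```

```text
t 3.58 pos [ 0.5771 -0.1128  0.1264] xang 124.36 tilt 0.07 F [ 0.16  0.85 -0.09] M [ 0.04  -0.037 -0.062] w 0.997 j7 0.922
shift mm [ 0.61 -0.33 53.35]
wz -0.13524609204498006
array([ 0.57705786, -0.1128159 ,  0.12635044]) array([4.66658484e-01, 8.84437413e-01, 2.31657689e-04, 5.18501870e-04])
[259.18246516 231.52716799]
[259.22565368 207.58770967]
```

View pics/c_wc.png

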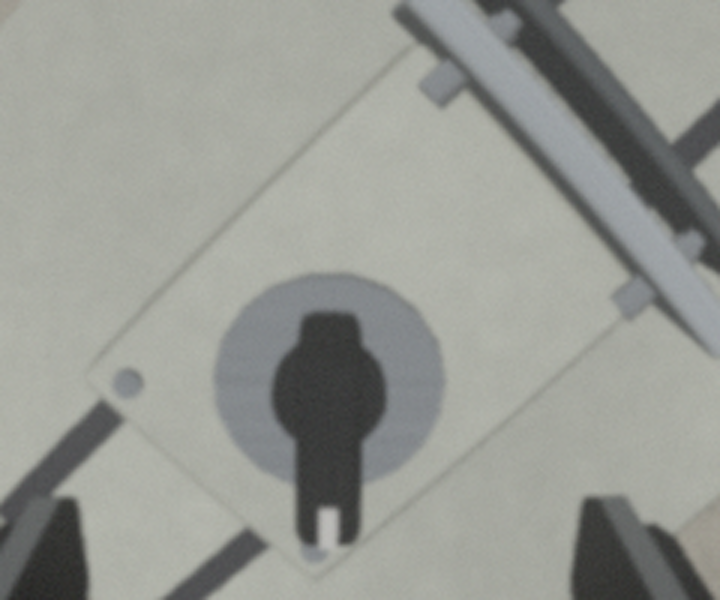

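{"op": "move_arm", "data": {"deltas": [[0.0006,0,0.026,0,0,0,1],[0,0,0.026,0,0,0,1],[0,0,0,0,0,0,1],[0,0,0,0,0,0,-0.5],[0,0,0,0,0,0,-1],[0,0,0,0,0,0,-1],[0,0,0,0,0,0,-1],[0,0,0,0,0,0,-1]], "force": 50}}

```text
clock: 4.62
position: [0.5764, -0.1121, 0.0737]
ee_rot: [0.467, 0.884, 0.0, 0.0]
ft_force: [-0.5, -0.0, 5.0]
grip_width: 0.153
```

```bash
python3 - <<'E'
from h import *
go(None)
E
```

```text
t 4.62 pos [ 0.5764 -0.1121  0.0737] xang 124.33 tilt 0.03 F [-0.51 -0.01  4.99] M [0.065 0.137 0.003] w 0.153 j7 0.953
```

{"op": "move_arm", "data": {"deltas": [[0.0021,0.00215,0,0,0,0,-1],[0.0042,0.0043,0,0,0,0,-1],[0.0042,0.0043,0,0,0,0,-1],[0.0042,0.0043,0,0,0,0,-1],[0.0042,0.0043,0,0,0,0,-1]]}}

```text
clock: 5.25
position: [0.581, -0.0895, 0.0737]
ee_rot: [0.468, 0.884, -0.002, 0.001]
ft_force: [-2.6, -11.3, 5.1]
grip_width: 0.154
```

```bash
cat >>h.py <<'E'
P0=np.array([.5764,-.1121]); yv=np.array([np.cos(np.radians(78.6)),np.sin(np.radians(78.6))]); xv=np.array([yv[1],-yv[0]])
def st():
    go(None); o=manip.get_obs(); d=o['position'][:2]-P0; F=o['ft_force'][:2]
    print('travel %.2f lat %.2f mm  Fy %.2f Fx %.2f'%(1e3*d@yv,1e3*d@xv,F@yv,F@xv))
E
python3 -c "
from h import *
st()"
```

```text
t 5.25 pos [ 0.581  -0.0895  0.0737] xang 124.14 tilt 0.25 F [ -2.63 -11.29   5.09] M [-2.652  0.727 -0.055] w 0.154 j7 0.904
travel 23.11 lat 0.04 mm  Fy -11.58 Fx -0.35
```

{"op": "move_arm", "data": {"deltas": [[0.0042,0.0043,0,0,0,0,-1],[0.0042,0.0043,0,0,0,0,-1],[0.0028,0.0029,0,0,0,0,-1],[0.0014,0.00145,0,0,0,0,-1],[0,0,0,0,0,0,-1]]}}

```text
clock: 5.88
position: [0.5846, -0.0713, 0.0737]
ee_rot: [0.468, 0.884, -0.002, 0.001]
ft_force: [-3.0, -9.6, 5.4]
grip_width: 0.151
```

```bash
python3 - <<'E'
from h import *
st()
p,d=viewer.camera('wrist'); cv2.imwrite('pics/d_w.png',p[:,:,::-1])
st()
E
```

```text
t 5.88 pos [ 0.5846 -0.0713  0.0737] xang 124.18 tilt 0.21 F [-2.95 -9.63  5.4 ] M [-2.297  0.759 -0.017] w 0.151 j7 0.873
travel 41.64 lat 0.00 mm  Fy -10.02 Fx -0.99
t 5.92 pos [ 0.5846 -0.0713  0.0737] xang 124.17 tilt 0.21 F [-3.1  -8.94  5.15] M [-2.279  0.736 -0.027] w 0.154 j7 0.873
travel 41.64 lat 0.01 mm  Fy -9.38 Fx -1.27
```

View pics/d_w.png

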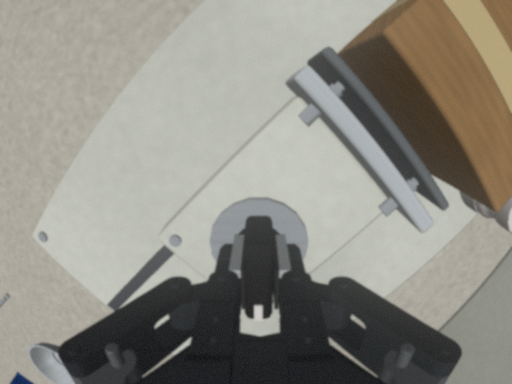

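{"op": "move_arm", "data": {"deltas": [[0.0014,0.00145,0,0,0,0,-1],[0.0014,0.00145,0,0,0,0,-1],[0.0014,0.00145,0,0,0,0,-1],[0.0014,0.00145,0,0,0,0,-1],[0.0014,0.00145,0,0,0,0,-1],[0.0014,0.00145,0,0,0,0,-1],[0.0014,0.00145,0,0,0,0,-1],[0.0014,0.00145,0,0,0,0,-1]]}}

```text
clock: 6.92
position: [0.5877, -0.0562, 0.0736]
ee_rot: [0.468, 0.884, -0.002, 0.001]
ft_force: [-5.1, -11.0, 6.8]
grip_width: 0.157
```

```bash
python3 - <<'E'
from h import *
st()
E
```

```text
t 6.92 pos [ 0.5877 -0.0562  0.0736] xang 124.14 tilt 0.25 F [ -5.09 -11.04   6.83] M [-2.791  1.041 -0.055] w 0.157 j7 0.845
travel 57.07 lat 0.01 mm  Fy -11.83 Fx -2.81
```

{"op": "move_arm", "data": {"deltas": [[0.0009,0.0007,0,0,0,0,-1],[0.0009,0.0007,0,0,0,0,-1],[0.0009,0.0007,0,0,0,0,-1],[0.0009,0.0007,0,0,0,0,-1],[0.0009,0.0007,0,0,0,0,-1],[0.0009,0.0007,0,0,0,0,-1]]}}

```text
clock: 7.68
position: [0.5887, -0.0495, 0.0737]
ee_rot: [0.468, 0.884, -0.002, 0.001]
ft_force: [-0.8, -11.5, 4.2]
grip_width: 0.149
```

```bash
python3 - <<'E'
from h import *
st()
E
```

```text
t 7.67 pos [ 0.5887 -0.0495  0.0737] xang 124.14 tilt 0.27 F [ -0.8  -11.53   4.17] M [-2.895  0.162 -0.007] w 0.149 j7 0.832
travel 63.79 lat -0.28 mm  Fy -11.46 Fx 1.50
```

{"op": "move_arm", "data": {"deltas": [[0.0007,0.00072,0,0,0,0,-1],[0.0007,0.00072,0,0,0,0,-1],[0.0007,0.00072,0,0,0,0,-1]]}}

```text
clock: 8.05
position: [0.5894, -0.0465, 0.0737]
ee_rot: [0.468, 0.884, -0.002, 0.001]
ft_force: [-0.9, -11.3, 4.1]
grip_width: 0.156
```

```bash
python3 - <<'E'
from h import *
st()
E
```

```text
t 8.05 pos [ 0.5894 -0.0465  0.0737] xang 124.14 tilt 0.27 F [ -0.88 -11.26   4.07] M [-2.872  0.163  0.01 ] w 0.156 j7 0.827
travel 66.83 lat -0.22 mm  Fy -11.21 Fx 1.36
```

{"op": "move_arm", "data": {"deltas": [[0.0007,0.00072,0,0,0,0,-1],[0.0007,0.00072,0,0,0,0,-1]]}}

```text
clock: 8.3
position: [0.5898, -0.0446, 0.0737]
ee_rot: [0.468, 0.884, -0.002, 0.001]
ft_force: [-0.3, -12.2, 4.3]
grip_width: 0.151
```

```bash
python3 - <<'E'
from h import *
st()
p,d=viewer.camera('wrist'); cv2.imwrite('pics/e_w.png',p[:,:,::-1])
p,d=viewer.camera('top'); cv2.imwrite('pics/e_t.png',cv2.resize(p[110:240,180:350,::-1],None,fx=4.6,fy=4.6,interpolation=cv2.INTER_CUBIC))
st()
E
```

```text
t 8.3 pos [ 0.5898 -0.0446  0.0737] xang 124.14 tilt 0.27 F [ -0.33 -12.21   4.25] M [-2.821  0.189  0.025] w 0.151 j7 0.824
travel 68.80 lat -0.23 mm  Fy -12.03 Fx 2.09
t 8.4 pos [ 0.5898 -0.0444  0.0737] xang 124.15 tilt 0.26 F [ -0.29 -11.28   4.62] M [-2.706  0.112 -0.006] w 0.157 j7 0.824
travel 69.01 lat -0.23 mm  Fy -11.12 Fx 1.94
```

View pics/e_w.png

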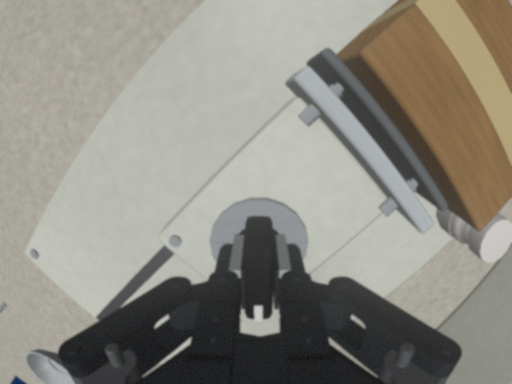

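View pics/e_t.png

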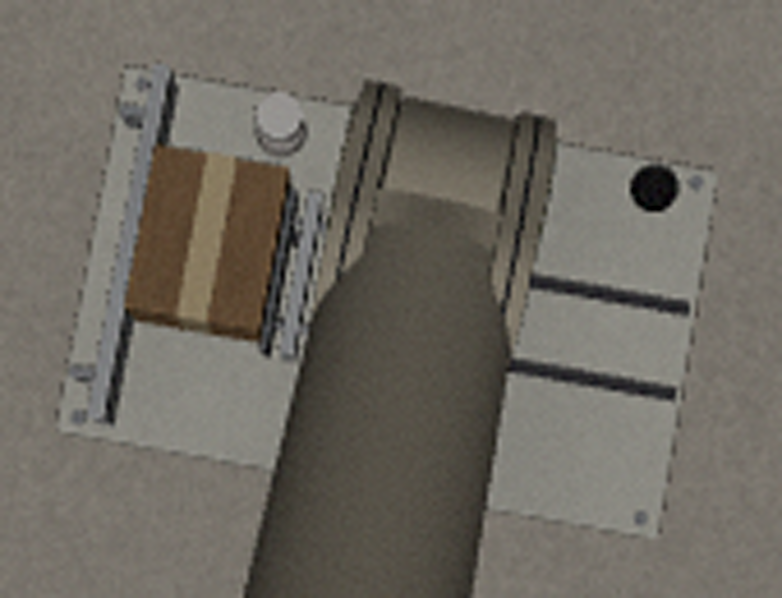

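{"op": "move_arm", "data": {"deltas": [[0.0005,0.0005,0,0,0,0,-1],[0.0005,0.0005,0,0,0,0,-1]]}}

```text
clock: 8.65
position: [0.59, -0.0433, 0.0737]
ee_rot: [0.468, 0.884, -0.002, 0.001]
ft_force: [-1.3, -12.7, 4.2]
grip_width: 0.154
```

```bash
python3 - <<'E'
from h import *
st()
E
```

```text
t 8.65 pos [ 0.59   -0.0433  0.0737] xang 124.14 tilt 0.28 F [ -1.35 -12.69   4.22] M [-3.033  0.173  0.025] w 0.154 j7 0.821
travel 70.18 lat -0.25 mm  Fy -12.71 Fx 1.19
```

{"op": "move_arm", "data": {"deltas": [[0.0005,0.0005,0,0,0,0,-1],[0.0005,0.0005,0,0,0,0,-1]]}}

```text
clock: 8.9
position: [0.5902, -0.0424, 0.0737]
ee_rot: [0.469, 0.883, -0.002, 0.002]
ft_force: [-1.2, -13.5, 4.6]
grip_width: 0.154
```

```bash
python3 - <<'E'
from h import *
st()
E
```

```text
t 8.9 pos [ 0.5902 -0.0424  0.0737] xang 124.12 tilt 0.3 F [ -1.24 -13.45   4.55] M [-3.275  0.312  0.028] w 0.154 j7 0.819
travel 71.10 lat -0.24 mm  Fy -13.44 Fx 1.44
```

{"op": "move_arm", "data": {"deltas": [[0.0005,0.0005,0,0,0,0,-1],[0.0005,0.0005,0,0,0,0,-1],[0.0005,0.0005,0,0,0,0,-1]]}}

```text
clock: 9.28
position: [0.5904, -0.041, 0.0737]
ee_rot: [0.469, 0.883, -0.003, 0.002]
ft_force: [-2.1, -15.3, 5.3]
grip_width: 0.159
```

```bash
python3 - <<'E'
from h import *
st()
E
```

```text
t 9.28 pos [ 0.5904 -0.041   0.0737] xang 124.08 tilt 0.35 F [ -2.06 -15.34   5.34] M [-3.712  0.395  0.026] w 0.159 j7 0.815
travel 72.48 lat -0.29 mm  Fy -15.44 Fx 1.01
```

{"op": "move_arm", "data": {"deltas": [[0.0005,0.0005,0,0,0,0,-1],[0.0005,0.0005,0,0,0,0,-1],[0,0,0,0,0,0,-1]]}}

```text
clock: 9.65
position: [0.5907, -0.04, 0.0737]
ee_rot: [0.469, 0.883, -0.003, 0.002]
ft_force: [-0.9, -15.1, 4.3]
grip_width: 0.152
```

```bash
python3 - <<'E'
from h import *
st()
p,d=viewer.camera('wrist'); cv2.imwrite('pics/f_w.png',p[:,:,::-1])
cv2.imwrite("pics/f_wc.png",cv2.resize(p[30:240,270:512,::-1],None,fx=2.8,fy=2.8,interpolation=cv2.INTER_CUBIC))
st()
E
```

```text
t 9.65 pos [ 0.5907 -0.04    0.0737] xang 124.07 tilt 0.37 F [ -0.86 -15.09   4.29] M [-3.894  0.377 -0.015] w 0.152 j7 0.813
travel 73.52 lat -0.27 mm  Fy -14.96 Fx 2.14
t 9.7 pos [ 0.5906 -0.04    0.0737] xang 124.07 tilt 0.37 F [ -1.37 -16.22   4.35] M [-3.917  0.447  0.012] w 0.156 j7 0.813
travel 73.49 lat -0.28 mm  Fy -16.17 Fx 1.87
```

View pics/f_wc.png

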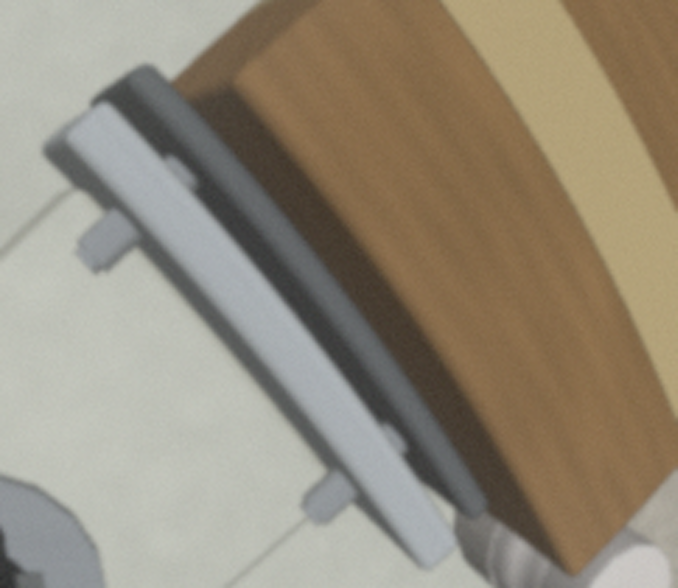

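```bash
python3 - <<'E'
import cv2
p=cv2.imread("pics/d_w.png")
cv2.imwrite("pics/d_wc.png",cv2.resize(p[30:240,270:512],None,fx=2.8,fy=2.8,interpolation=cv2.INTER_CUBIC))
E
```

```text
(no output)
```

View pics/d_wc.png

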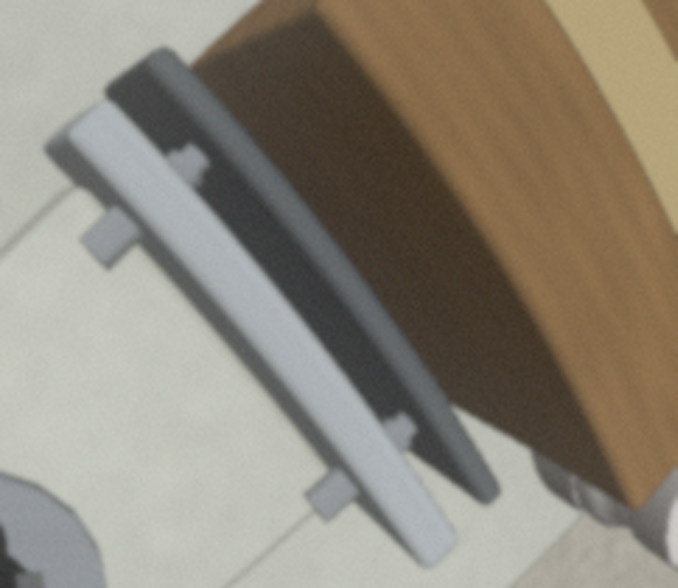

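```bash
python3 - <<'E'
from h import *
o=manip.get_obs();P,q=o['position'],o['ee_rot']
f=lambda x,y,z: wpx2w(*crop(0,x,y,270,30,2.8),z,P,q)[:2]@yv*1e3
z=.08
k=P[:2]@yv*1e3
for n,a in dict(d_left=(180,50),f_left=(162,68),d_right=(497,492),f_right=(484,510),d_mid=(340,240),f_mid=(325,263)).items(): print(n,f(*a,z)-k)
print('upright front edge', f(110,98,.084)-k, f(455,540,.084)-k)
E
```

```text
d_left 97.76527183952324
f_left 93.31666324398596
d_right 95.53982167515214
f_right 91.05928752425292
d_mid 97.84624426495044
f_mid 93.02545768747844
upright front edge 82.60925133876411 81.61501179804513
```

{"op": "move_arm", "data": {"deltas": [[-0.001,-0.0012,0,0,0,0,-1],[-0.001,-0.0012,0,0,0,0,-1],[0,0,0,0,0,0,-1]]}}

```text
clock: 10.07
position: [0.5905, -0.0405, 0.0737]
ee_rot: [0.468, 0.884, -0.001, 0.001]
ft_force: [-0.1, -9.6, 2.5]
grip_width: 0.157
```

```bash
python3 - <<'E'
from h import *
st()
E
```

```text
t 10.07 pos [ 0.5905 -0.0405  0.0737] xang 124.17 tilt 0.23 F [-0.08 -9.56  2.51] M [-2.252 -0.269  0.012] w 0.157 j7 0.818
travel 72.98 lat -0.36 mm  Fy -9.39 Fx 1.81
```

{"op": "move_arm", "data": {"deltas": [[0,0,0,0,0,3,-1],[0,0,0,0,0,5,-1],[0,0,0,0,0,5,-1],[0,0,0,0,0,5,-1],[0,0,0,0,0,5,-1]]}}

```text
clock: 10.7
position: [0.5911, -0.0401, 0.0738]
ee_rot: [0.636, 0.772, -0.001, 0.002]
ft_force: [5.8, -9.1, -1.4]
grip_width: 0.15
```

```bash
python3 - <<'E'
from h import *
st()
E
```

```text
t 10.7 pos [ 0.5911 -0.0401  0.0738] xang 101.04 tilt 0.27 F [ 5.77 -9.05 -1.43] M [-2.183 -1.     0.058] w 0.15 j7 0.452
travel 73.48 lat 0.18 mm  Fy -7.74 Fx 7.44
```

{"op": "move_arm", "data": {"deltas": [[-0.0006,0,0,0,0,5,-1],[0,0,0,0,0,5,-1]]}}

```text
clock: 10.95
position: [0.5915, -0.0402, 0.0738]
ee_rot: [0.7, 0.714, -0.0, 0.002]
ft_force: [5.4, -6.6, -1.5]
grip_width: 0.156
```

```bash
python3 - <<'E'
from h import *
st()
E
```

```text
t 10.95 pos [ 0.5915 -0.0402  0.0738] xang 91.07 tilt 0.26 F [ 5.39 -6.6  -1.45] M [-1.807 -1.25   0.061] w 0.156 j7 0.297
travel 73.50 lat 0.54 mm  Fy -5.40 Fx 6.59
```

{"op": "move_arm", "data": {"deltas": [[0,0,0,0,0,5,-1],[0,0,0,0,0,5,-1]]}}

```text
clock: 11.2
position: [0.5917, -0.0402, 0.0738]
ee_rot: [0.76, 0.65, 0.0, 0.003]
ft_force: [6.1, -7.9, -3.0]
grip_width: 0.159
```

```bash
python3 - <<'E'
from h import *
st()
E
```

```text
t 11.2 pos [ 0.5917 -0.0402  0.0738] xang 81.07 tilt 0.3 F [ 6.1  -7.88 -3.03] M [-1.893 -1.652  0.099] w 0.159 j7 0.141
travel 73.54 lat 0.78 mm  Fy -6.51 Fx 7.54
```

{"op": "move_arm", "data": {"deltas": [[0,0,0,0,0,5,-1],[0,0,0,0,0,5,-1]]}}

```text
clock: 11.45
position: [0.592, -0.0403, 0.0739]
ee_rot: [0.814, 0.581, 0.001, 0.003]
ft_force: [8.8, -8.5, -3.5]
grip_width: 0.154
```

```bash
python3 - <<'E'
from h import *
st()
E
```

```text
t 11.45 pos [ 0.592  -0.0403  0.0739] xang 71.07 tilt 0.34 F [ 8.81 -8.46 -3.53] M [-2.006 -1.987  0.11 ] w 0.154 j7 -0.014
travel 73.50 lat 1.10 mm  Fy -6.55 Fx 10.31
```

{"op": "move_arm", "data": {"deltas": [[0.0003,0.0015,0,0,0,3,-1],[0.0003,0.0013,0,0,0,3,-1]]}}

```text
clock: 11.7
position: [0.5931, -0.0405, 0.0737]
ee_rot: [0.843, 0.538, -0.001, 0.001]
ft_force: [-3.9, -6.4, 7.0]
grip_width: 0.157
```

```bash
python3 - <<'E'
from h import *
st()
E
```

```text
t 11.7 pos [ 0.5931 -0.0405  0.0737] xang 65.13 tilt 0.16 F [-3.85 -6.44  7.  ] M [-1.564  0.907  0.069] w 0.157 j7 -0.103
travel 73.49 lat 2.18 mm  Fy -7.08 Fx -2.50
```

{"op": "move_arm", "data": {"deltas": [[0,0,0,0,0,5,-1],[0,0,0,0,0,5,-1]]}}

```text
clock: 11.95
position: [0.5932, -0.0406, 0.0737]
ee_rot: [0.887, 0.462, -0.0, 0.002]
ft_force: [-0.1, -7.4, 3.5]
grip_width: 0.154
```

```bash
python3 - <<'E'
from h import *
st()
E
```

```text
t 11.95 pos [ 0.5932 -0.0406  0.0737] xang 55.06 tilt 0.18 F [-0.05 -7.36  3.54] M [-1.794 -0.007  0.022] w 0.154 j7 -0.258
travel 73.42 lat 2.34 mm  Fy -7.22 Fx 1.40
```

{"op": "move_arm", "data": {"deltas": [[0,0,0,0,0,5,-1],[0,0,0,0,0,5,-1]]}}

```text
clock: 12.2
position: [0.5934, -0.0408, 0.0738]
ee_rot: [0.924, 0.383, 0.0, 0.002]
ft_force: [0.3, -8.1, 0.6]
grip_width: 0.155
```

```bash
python3 - <<'E'
from h import *
st()
E
```

```text
t 12.2 pos [ 0.5934 -0.0408  0.0738] xang 45.05 tilt 0.21 F [ 0.33 -8.15  0.59] M [-2.048 -0.281  0.068] w 0.155 j7 -0.411
travel 73.26 lat 2.59 mm  Fy -7.92 Fx 1.93
```

{"op": "move_arm", "data": {"deltas": [[0,0,0,0,0,5,-1],[0,0,0,0,0,5,-1]]}}

```text
clock: 12.45
position: [0.5936, -0.0411, 0.0738]
ee_rot: [0.954, 0.301, 0.0, 0.002]
ft_force: [2.1, -9.0, 0.3]
grip_width: 0.157
```

```bash
python3 - <<'E'
from h import *
st()
E
```

```text
t 12.45 pos [ 0.5936 -0.0411  0.0738] xang 35.04 tilt 0.25 F [ 2.14 -9.    0.31] M [-2.231 -0.581  0.078] w 0.157 j7 -0.563
travel 73.05 lat 2.82 mm  Fy -8.40 Fx 3.87
```

{"op": "move_arm", "data": {"deltas": [[0,0,0,0,0,5,-1],[0,0,0,0,0,5,-1]]}}

```text
clock: 12.7
position: [0.5938, -0.0414, 0.0738]
ee_rot: [0.976, 0.217, 0.001, 0.002]
ft_force: [2.9, -9.3, 0.2]
grip_width: 0.155
```

```bash
python3 - <<'E'
from h import *
st()
E
```

```text
t 12.7 pos [ 0.5938 -0.0414  0.0738] xang 25.04 tilt 0.29 F [ 2.92 -9.32  0.19] M [-2.45  -0.798  0.088] w 0.155 j7 -0.714
travel 72.76 lat 3.05 mm  Fy -8.56 Fx 4.70
```

```bash
python3 - <<'E'
from h import *
p,d=viewer.camera('wrist')
cv2.imwrite("pics/g_wc.png",cv2.resize(p[150:350,160:360,::-1],None,fx=3,fy=3,interpolation=cv2.INTER_CUBIC))
st()
E
```

```text
t 12.75 pos [ 0.5938 -0.0414  0.0738] xang 24.78 tilt 0.3 F [  3.57 -10.19   1.85] M [-2.446 -0.65   0.03 ] w 0.155 j7 -0.718
travel 72.78 lat 3.06 mm  Fy -9.28 Fx 5.51
```

View pics/g_wc.png

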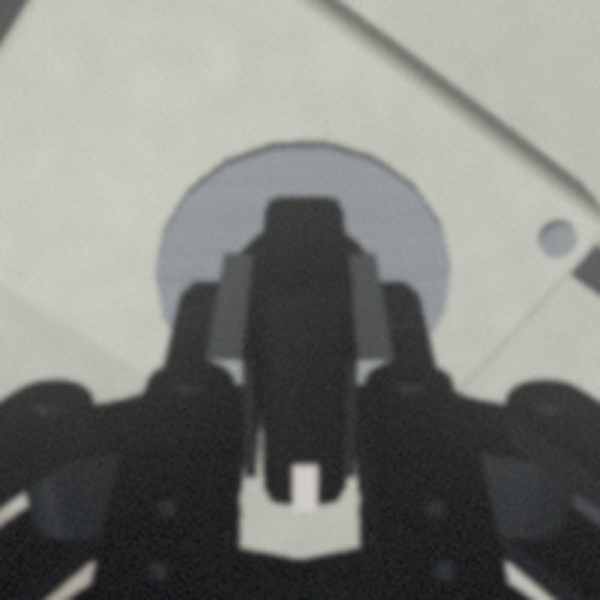

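{"op": "move_arm", "data": {"deltas": [[0,0,0,0,0,5,-1],[0,0,0,0,0,5,-1]]}}

```text
clock: 13.0
position: [0.5938, -0.0417, 0.0739]
ee_rot: [0.991, 0.131, 0.001, 0.003]
ft_force: [4.0, -11.3, -1.1]
grip_width: 0.156
```

```bash
python3 - <<'E'
from h import *
st()
E
```

```text
t 13.0 pos [ 0.5938 -0.0417  0.0739] xang 15.04 tilt 0.33 F [  4.03 -11.3   -1.12] M [-2.734 -0.951  0.239] w 0.156 j7 -0.865
travel 72.50 lat 3.17 mm  Fy -10.28 Fx 6.18
```

{"op": "move_arm", "data": {"deltas": [[0,0,0,0,0,5,-1],[0,0,0,0,0,5,-1]]}}

```text
clock: 13.25
position: [0.5939, -0.042, 0.0739]
ee_rot: [0.999, 0.044, 0.001, 0.003]
ft_force: [4.6, -12.8, -1.9]
grip_width: 0.156
```

```bash
python3 - <<'E'
from h import *
st()
E
```

```text
t 13.25 pos [ 0.5939 -0.042   0.0739] xang 5.02 tilt 0.36 F [  4.6  -12.81  -1.89] M [-2.933 -1.057  0.163] w 0.156 j7 -1.015
travel 72.18 lat 3.27 mm  Fy -11.65 Fx 7.04
```

{"op": "move_arm", "data": {"deltas": [[0.0005,0.0009,0,0,0,5,-1],[0.0005,0.0009,0,0,0,0,-1]]}}

```text
clock: 13.5
position: [0.5943, -0.0425, 0.0737]
ee_rot: [1.0, 0.001, 0.0, 0.002]
ft_force: [-0.9, -6.3, 5.6]
grip_width: 0.15
```

```bash
python3 - <<'E'
from h import *
st()
E
```

```text
t 13.5 pos [ 0.5943 -0.0425  0.0737] xang 0.13 tilt 0.22 F [-0.92 -6.31  5.62] M [-1.512  0.301  0.027] w 0.15 j7 -1.086
travel 71.72 lat 3.76 mm  Fy -6.37 Fx 0.34
```

{"op": "move_arm", "data": {"deltas": [[0,0,0,0,0,5,-1]]}}

```text
clock: 13.62
position: [0.5942, -0.0426, 0.0738]
ee_rot: [0.999, -0.043, 0.001, 0.002]
ft_force: [-0.5, -8.5, 2.2]
grip_width: 0.153
```

```bash
python3 - <<'E'
from h import *
st()
E
```

```text
t 13.62 pos [ 0.5942 -0.0426  0.0738] xang -4.89 tilt 0.2 F [-0.46 -8.53  2.18] M [-2.066  0.064  0.033] w 0.153 j7 -1.162
travel 71.63 lat 3.68 mm  Fy -8.46 Fx 1.24
```

{"op": "move_arm", "data": {"deltas": [[0,0,0,0,0,5,-1]]}}

```text
clock: 13.75
position: [0.5941, -0.0428, 0.0738]
ee_rot: [0.996, -0.087, 0.001, 0.002]
ft_force: [0.4, -8.8, 3.1]
grip_width: 0.157
```

```bash
python3 - <<'E'
from h import *
st()
E
```

```text
t 13.75 pos [ 0.5941 -0.0428  0.0738] xang -9.96 tilt 0.23 F [ 0.42 -8.76  3.14] M [-2.166  0.049  0.109] w 0.157 j7 -1.238
travel 71.42 lat 3.70 mm  Fy -8.50 Fx 2.14
```

{"op": "move_arm", "data": {"deltas": [[-0.0002,0.001,0,0,0,0,-1],[0.0003,0.0007,0,0,0,0,-1],[0,0,0,0,0,0,-1]]}}

```text
clock: 14.12
position: [0.5941, -0.0431, 0.0737]
ee_rot: [0.996, -0.085, 0.0, 0.001]
ft_force: [-0.3, -6.0, 5.5]
grip_width: 0.156
```

```bash
python3 - <<'E'
from h import *
st()
E
```

```text
t 14.12 pos [ 0.5941 -0.0431  0.0737] xang -9.73 tilt 0.12 F [-0.3  -5.96  5.52] M [-1.458  0.114  0.068] w 0.156 j7 -1.233
travel 71.18 lat 3.74 mm  Fy -5.90 Fx 0.89
```

Release slowly and rise.

{"op": "move_arm", "data": {"deltas": [[0,0.001,0,0,0,0,-1],[0,0,0,0,0,0,-0.4],[0,0,0,0,0,0,0],[0,0,0,0,0,0,0],[0,0,0,0,0,0,0],[0,0,-0.015,0,0,0,0],[0,0,-0.025,0,0,0,0],[0,0,-0.04,0,0,0,0],[0,0,-0.03,0,0,0,0],[0,0,0,0,0,0,0]]}}

```text
clock: 15.38
position: [0.595, -0.043, 0.1864]
ee_rot: [0.996, -0.084, 0.002, -0.0]
ft_force: [0.0, -0.4, -0.2]
grip_width: 0.504
```

```bash
python3 - <<'E'
from h import *
st()
o=manip.get_obs();print(repr(o['position']),repr(o['ee_rot']))
p,d=viewer.camera('wrist'); cv2.imwrite('pics/h_w.png',p[:,:,::-1])
cv2.imwrite("pics/h_wc.png",cv2.resize(p[60:260,140:380,::-1],None,fx=3,fy=3,interpolation=cv2.INTER_CUBIC))
E
```

```text
t 15.38 pos [ 0.595  -0.043   0.1864] xang -9.69 tilt 0.24 F [ 0.01 -0.45 -0.15] M [0.038 0.055 0.014] w 0.504 j7 -1.304
travel 71.42 lat 4.57 mm  Fy -0.44 Fx 0.10
array([ 0.59499821, -0.04299541,  0.18635718]) array([ 9.96428373e-01, -8.44159820e-02,  2.07433460e-03, -3.69324901e-04])
```

View pics/h_w.png

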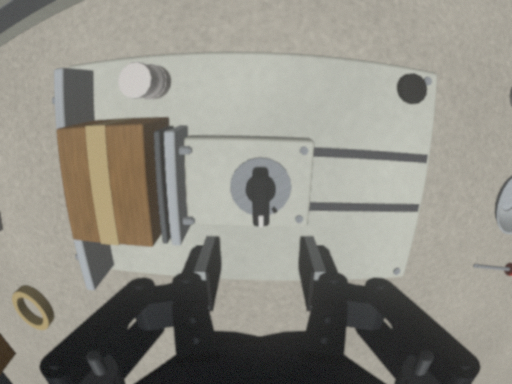

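View pics/h_wc.png

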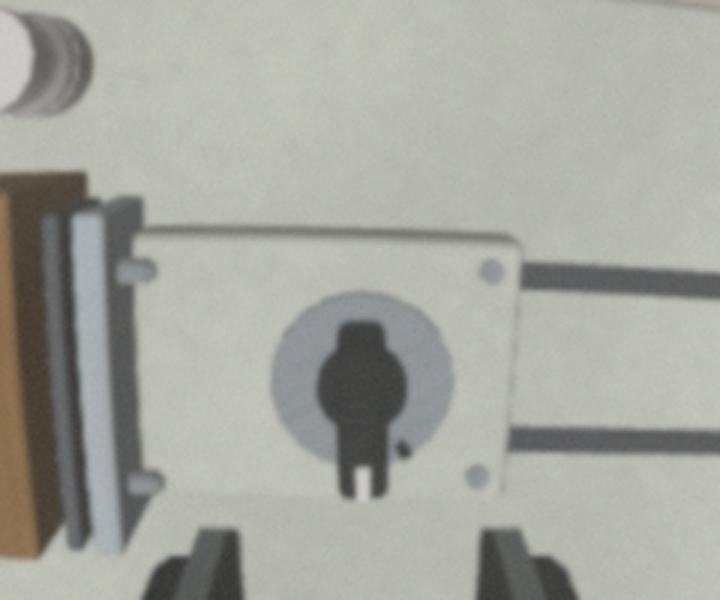

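```bash
python3 - <<'E'
from h import *
o=manip.get_obs();P,q=o['position'],o['ee_rot']
f=lambda x,y,z: wpx2w(*crop(0,x,y,140,60,3),z,P,q)
col=f(362,379,.0645); mk=f(363,486,.1045); bl=f(404,450,.0645)
ang=lambda v: np.degrees(np.arctan2(v[1],v[0]))
print('collar',col,'mark ang',ang(mk-col),'black ang',ang(bl-col),'slip',ang(bl-col)-ang(mk-col))
k=col[:2]@yv*1e3
for n,a in dict(pl_t=(43,215),pl_b=(72,548),pl_m=(57,380)).items(): print(n,[round(f(*a,z)[:2]@yv*1e3-k,2) for z in(.078,.08,.082)])
print('upr front',f(73,213,.084)[:2]@yv*1e3-k,f(103,550,.084)[:2]@yv*1e3-k,'rear',f(103,210,.084)[:2]@yv*1e3-k,f(122,550,.084)[:2]@yv*1e3-k)
print('block rear',f(520,240,.053)[:2]@yv*1e3-k,f(503,495,.053)[:2]@yv*1e3-k)
g=lambda u,v,z: wpx2w(u,v,z,P,q)[:2]
C=[g(59,128,.105),g(158,123,.105),g(151,244,.105),g(75,243,.105)]
for c in C: print('car',c@xv*1e3,c@yv*1e3-k)
F=[g(57,70,.09),g(94,288,.09)]
p,d=viewer.camera('top'); cv2.imwrite('pics/i_t.png',cv2.resize(p[110:240,180:350,::-1],None,fx=4.6,fy=4.6,interpolation=cv2.INTER_CUBIC))
E
```

```text
collar [ 0.59239468 -0.04264563  0.0645    ] mark ang 170.92656743480995 black ang -160.18039166653784 slip -331.1069591013478
pl_t [np.float64(94.69), np.float64(93.96), np.float64(93.23)]
pl_b [np.float64(93.5), np.float64(92.78), np.float64(92.06)]
pl_m [np.float64(93.11), np.float64(92.39), np.float64(91.67)]
upr front 83.30514871575673 80.83234367401516 rear 74.31392218193366 74.46379734257789
block rear -48.16373758696834 -49.54965629973933
car 650.6127525480296 178.83114040080258
car 650.69883281511 81.212102198711
car 545.0266126431871 96.12854860204962
car 538.1514686894939 181.31632912836497
```

View pics/i_t.png

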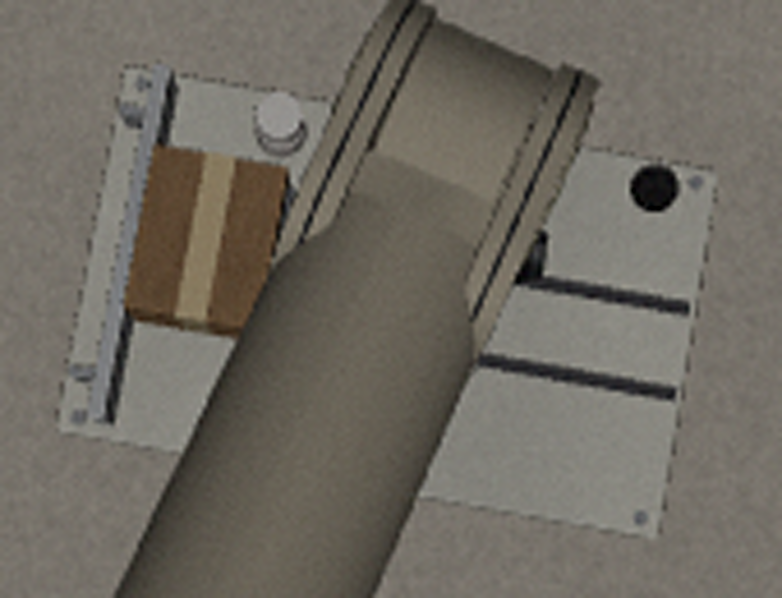

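{"op": "move_arm", "data": {"deltas": [[0,0,-0.04,0,0,0,0],[0,-0.04,-0.02,0,0,0,0],[0,-0.04,0,0,0,0,0],[0,-0.02,0,0,0,0,0],[0,0,0,0,0,0,0],[0,0,0,0,0,0,0]]}}

```text
clock: 16.23
position: [0.6102, 0.0539, 0.2431]
ee_rot: [0.996, -0.086, -0.0, 0.0]
ft_force: [-0.8, -0.2, 0.3]
grip_width: 0.502
```

```bash
python3 - <<'E'
from h import *
st()
p,d=viewer.camera('wrist'); cv2.imwrite('pics/j_w.png',p[:,:,::-1])
cv2.imwrite("pics/j_wc.png",cv2.resize(p[60:260,140:400,::-1],None,fx=3,fy=3,interpolation=cv2.INTER_CUBIC))
E
```

```text
t 16.23 pos [0.6102 0.0539 0.2431] xang -9.81 tilt 0.05 F [-0.82 -0.24  0.29] M [-0.037  0.017  0.014] w 0.502 j7 -1.493
travel 169.44 lat 0.30 mm  Fy -0.40 Fx -0.76
```

View pics/j_wc.png

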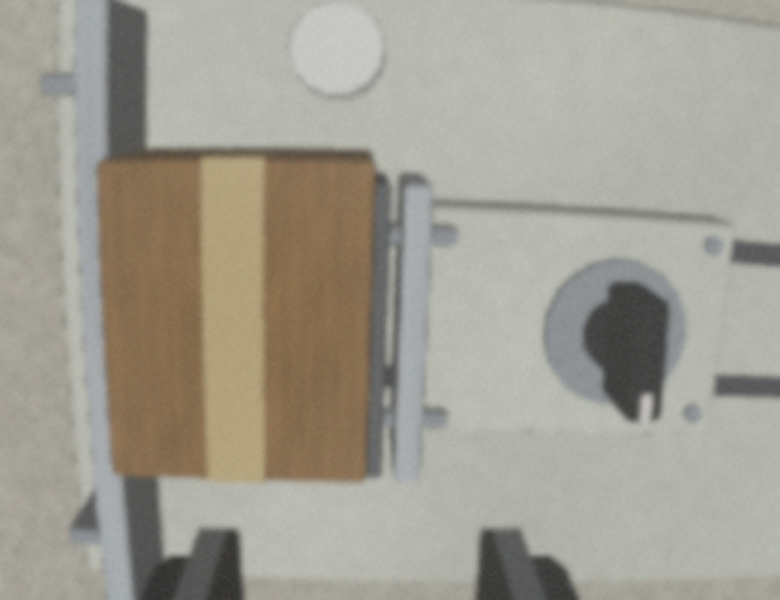

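```bash
python3 -c "
from workcell import manip
print(manip.hand_in())"
```

```text
the job is handed in; nothing more can be done
None
```

The job is handed in after about 16 s of the 67 s allowed. I gripped the knob's wing and drew the guide about 73 mm until the carton was pushed up to the fence. I then turned the knob about 134° clockwise, through one clutch click, let go and backed clear.

**Plate:** The last pictures show the sprung plate pressed in about 3.5 to 4 mm. The gap to the upright is about 4.6 mm of the free 8 mm. During the push, force gave 3.1 to 3.4 mm, travel 4.0 mm and an image comparison 4.5 mm. All are well inside the 1.5 to 6.5 mm window.

**Carton:** It looks parallel to the fence and plate, and tight against both. I judged its squareness by eye: a rough corner measurement in the wide-angle picture was too distorted to use.

**Knob:** The torque rose to about 0.24 N m, fell to about 0.03, then began to rise again, which is one click. After release, the white line stood about 29° clockwise ahead of the collar's black line, one full notch.

**Other things:** In the last view the gripper stands clear of everything. The small jar looks unmoved; I did not re-measure the other bystanders, but the arm went nowhere near them below about 0.2 m.

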